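# Open the cafe's catch-locked cleaning cupboard

### The job

First clear the coffee tamper out of the door's way: stand it upright on the flat rubber tamping mat. Then pull the cupboard door ajar until its hidden safety catch stops it, reach down through the gap behind the door to press the catch, and while it is pressed draw the door past it; swing the door wide open, about square to the cupboard front. Let go of everything, and do not disturb the jug, the cup or the tamper once it stands on the mat.

Things in the scene. Friction and masses are not known exactly. Their poses are not given: they have to be found in the camera images.
- cupboard: Fixed brown wooden cupboard, 180 deep (x), 260 wide (y), 200 high. Origin: centre of its underside, on the counter. Its front looks along its own -x (to the robot); front face at x = -90 mm. Top: a 10 mm board; under its front edge a 12 mm thick rail with lower edge at height 176 mm, behind which the catch hooks. Two tubs inside are only for show.
- door (a joint): Door opening angle (rad): 0 closed (it starts there or up to 0.06 open), grows towards the robot, anticlockwise from above; stop at 1.9. Panel 250 wide, 14 thick, top at height 200 mm, hinged upright at its right end (cupboard's -y). Hinge friction 0.12 N m: stays where left. The catch stops it at about 0.26 rad, the gap behind it then being about 48 mm at the catch, until the catch is pressed.
- door_hinge (a point): Point on the hinge axis, in the plane of the door's inner face, at height 200 mm (door top). Turns with the door: +y along the door to its free edge (250 mm away), +x the inner face's normal (into the cupboard), z up.
- door_handle (a point): Middle of the door's steel bar handle: a horizontal round bar 10 mm thick, 100 mm long along the door, its centre 48 mm out from the outer face (so 43 mm clear behind it), at height 180 mm, centred 170 mm from the hinge axis. Axes as door_hinge.
- catch_top (a point): On the white catch tongue, carried by the door: top surface, height 173 mm when up, 24 mm behind the inner face, 185 mm from the hinge axis. Axes as door_hinge. The tongue is 30 mm wide and runs 73 mm back from the door; its last 10 mm carry a barb 12 mm high that hooks behind the rail. One finger down in the gap can hold the tongue down and push the door's inner face open at once.
- catch (a joint): How far the catch tongue is pressed straight down (m): 0 up, stop at 0.016. The barb clears the rail from about 0.010; it springs back when let go. Force about 2 N at first, 5.5 N at 0.012. Once the door is past about 0.40 rad the barb is out from under the rail and the catch may come up.
- tamper: Loose coffee tamper, 95 mm high, about 0.4 kg: round steel foot 58 mm in diameter and 22 mm high, dark wooden handle 34 mm in diameter from 55 to 88 mm height. Origin: centre of its underside, z up along its axis. Starts upright in the sweep of the door.
- mat: Flat square black rubber tamping mat, 140 x 140 x 6 mm, fixed on the counter, either left or right of the cupboard's front. Origin: centre of its underside.
- knockbox: Fixed black round knock box, 116 mm in diameter at the rim, 100 mm high, open on top with a bar across. Origin: centre of its underside. It stands on the side where the mat is not. Bystander.
- jug: Loose steel milk jug, 76 mm in diameter, 100 mm high, handle at its +y. Origin: centre of its underside. Bystander.
- cup: Loose white cup, 80 mm in diameter, 60 mm high. Origin: centre of its underside. Bystander.

How it is judged (in metres and radians):
On the way, in this order (a step that is already met when the one before it is completed fails the run):
1. the tamper stands upright on the mat, released (horizontal distance between tamper and mat below 0.05 m and height (world z) of tamper below 0.012 m and angle between tamper's own z axis and vertical below 0.15 rad and contact force between tamper and the fingers below 0.2 N and linear speed of tamper below 0.02 m/s), for 0.2 s.
2. the door stands ajar, still held by the catch, and the fingers press the catch down through the gap (value of joint door between 0.12 and 0.36 rad and value of joint catch above 0.007 m and contact force between the fingers and catch above 0.5 N), for 0.05 s.
At the end, for the whole second after the job is handed in: The door is open by more than 1.25 rad (about 72 degrees) and at rest, the catch has sprung up again (pressed less than 4 mm), and the tamper stands upright (within 0.15 rad) at rest on the mat, its axis within 50 mm of the mat's middle (value of joint door above 1.25 rad and velocity of joint door between -0.05 and 0.05 rad/s and value of joint catch below 0.004 m and horizontal distance between tamper and mat below 0.05 m and height (world z) of tamper below 0.012 m and angle between tamper's own z axis and vertical below 0.15 rad and linear speed of tamper below 0.02 m/s); the robot touches nothing.
It fails at once if the jug is displaced by more than 30 mm or tipped (distance of jug from where it was at the start of the episode above 0.03 m or angle between jug's own z axis and vertical above 0.4 rad).
It fails at once if the cup is displaced by more than 30 mm or tipped (distance of cup from where it was at the start of the episode above 0.03 m or angle between cup's own z axis and vertical above 0.4 rad).
It fails at once if the tamper is tipped over (angle between tamper's own z axis and vertical above 0.7 rad).
It also fails if it takes over 67 s, if anything falls off the work surface, if the arm or the gripper's body presses on something with over 40 N, if the wrist force passes 120 N, or if a joint passes its speed limit or range.

### The arm

A 7-joint arm with a two-finger parallel gripper is mounted at the origin on the work surface. World frame = base frame: x ahead of the robot, y to its left, z up, the work surface at z = 0. Lengths are in m, angles in degrees, forces in N, time in s.
With the tool pointing down it reaches from about 0.425 to 0.875 m from the base axis. Payload 4.7 kg.
Tool frame: the origin (TCP) lies at the centre of the arm's flange, where the gripper is bolted on; the fingertips stand 182 mm ahead of it and the grasp point (between the pads) lies 164 mm ahead of it; z points along the fingers, y is the line along which they close (so a half turn about z gives the same grasp; the last joint's range is limited). The gripper opens to 87 mm and grips with 3 to 60 N. Pads are 19 mm wide; open, the fingers measure 117 mm over their backs; the gripper's body (75 mm by 190 mm) begins 51 mm behind the grasp point.
Start: joints at [77.183, 18.392, -4.016, 83.108, 1.295, 78.541, -3.26], TCP at [0.153, -0.632, 0.405] pointing down, gripper open.
Joint ranges: [-163.93, 163.93], [-17.29, 119.83], [-79.2, 71.16], [3.27, 140.29], [-89.18, 269.18], [5.43, 117.66], [-154.24, 154.24]. Speed limits (degrees/s): [147.25, 147.25, 180, 180, 180, 180, 180].

### API

Orientations are given as [roll, pitch, yaw] about the fixed x, y, z axes, in that order (R = Rz(yaw) Ry(pitch) Rx(roll)).
In Python, from cell import env gives the robot as it stands. The module is installed in compiled form; this text tells all that it offers.
- The arm moves only by the tool step_arm, never from a script. Its argument "steps" is one flat list of numbers, 5 for each row, row after row: the opening, from 0 (shut) to 1 (fully open), then the shift along the tool's x, y, z in mm, then the turn about the tool's z in degrees. In form: [grip, dx, dy, dz, roll, grip, dx, dy, dz, roll, ...]. A call has 1 to 12 rows; each row shifts and turns the commanded pose from where the row before left it, along the tool's axes as they then stand; what a row does not reach is not made up. A row lasts 1/8 s, in which the tool goes at most 62.5 mm and 10.7 degrees, less where a joint would pass 70% of its speed; a pose out of reach is approached as far as the arm can. A call with a gripper value outside its range is refused whole. The fingers move at their own pace and stop on an object; "grip_force" is the grip in N (left out, the last holds). Time passes only in rows, so rows that do not move let the fingers close. It gives the time, the measured TCP pose, the force, the opening and the grip force at its end, in the units of the state.
- env.get_obs(): the state, without advancing time (a new reading comes with each control period).
- env.read_camera(name): name is "scene" or "top" or "wrist"; returns a dict with "image" (384x512x3 uint8, red, green, blue), "camera_matrix" (3x3 intrinsics, pixels), "R" (3x3) and "t" (3): a world point X has camera coordinates R X + t. Camera axes: x right, y down, z forward; pixel columns grow to the right and rows downward; lengths in m; the calibration is good to about 2 mm. A picture is of the moment at which its call begins. There is no depth.
- env.sign_off(): hands the job in; it is judged then, once.
The state is a dict: "time_s": time; "qpos": joint angles; "joint_velocities": joint speeds; "effort": joint torques, N m; "tool_pos": TCP position; "tool_rot": TCP orientation; "force": force on the tool from outside, world axes, zero at the start; "wrist_torque": the same for the moment, N m; "grip_width": finger opening in m; "grasp_force": force on a finger pad.
Only numpy, scipy, OpenCV 4.12 (cv2) and the standard library are available. Lean on these libraries where they do the work, as an engineer would, in place of code of your own. Each camera call takes 0.05 s, during which the arm holds its last target. There are 200 camera calls.

## Working session

There is one attempt and no reset: what is moved stays moved. The work goes in short steps, Python scripts to look and compute and a tool call to move; the robot and the scene stay as the last step left them, time stands still between calls to the robot, and variables do not carry over. Pictures are saved under pics/ and viewed, at most 12 in all, crops included, and the job is handed in when it is done.

Besides the shell and the picture viewer there is one more tool, called after "Emit:" as name(argument=value, ...), one argument or row to a line, values as JSON. step_arm: Moves the arm, as the interface text tells. Its arguments: {"type":"object","properties":{"steps":{"type":"array","items":{"type":"number"}},"grip_force":{"type":"number"}},"required":["steps"]}

```bash
mkdir -p pics
cat > h.py <<'E'
import numpy as np, cv2, pickle
from cell import env
def snap(n,f):
    c=env.read_camera(n); pickle.dump(c,open(f'pics/{f}.pkl','wb')); cv2.imwrite(f'pics/{f}.png',c['image'][:,:,::-1]); return c
def px(f,u,v,z):
    c=pickle.load(open(f'pics/{f}.pkl','rb'));R,t=c['R'],c['t'];d=R.T@np.linalg.inv(c['camera_matrix'])@[u,v,1];o=-R.T@t
    return o+d*(z-o[2])/d[2]
def proj(f,X):
    c=pickle.load(open(f'pics/{f}.pkl','rb'));p=c['camera_matrix']@(c['R']@np.array(X)+c['t']);return p[:2]/p[2]
E
python3 - <<'E'
from h import *
a=snap('scene','s0');b=snap('top','t0')
for n in('s0','t0'):
    im=cv2.imread(f'pics/{n}.png');cv2.imwrite(f'pics/{n}b.png',cv2.resize(im,(800,600),interpolation=cv2.INTER_CUBIC))
    c=pickle.load(open(f'pics/{n}.pkl','rb'));print(-c['R'].T@c['t'],c['R'][2])
o=env.get_obs();print(o['tool_pos'],o['tool_rot'],o['time_s'],o['grip_width'])
E
```

```text
[ 0.90190995 -0.21416671  1.34596542] [-0.25759632  0.16775755 -0.95157845]
[0.45705704 0.0045972  1.12810749] [ 0.12886789 -0.02105194 -0.99143829]
[ 0.15306433 -0.63152667  0.40378499] [-1.79902605e+02  5.43550523e-03  1.36287744e+01] 0.1 0.08718280062845706
```

View pics/t0b.png

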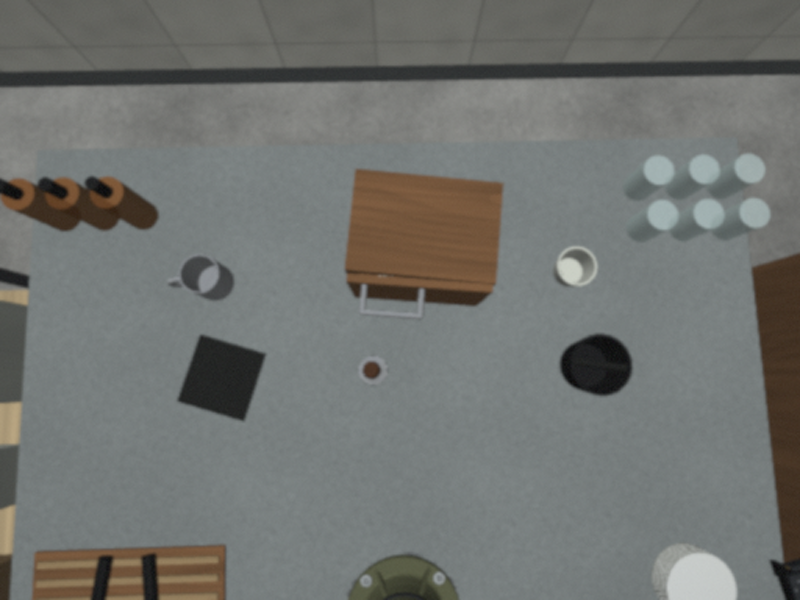

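View pics/s0b.png

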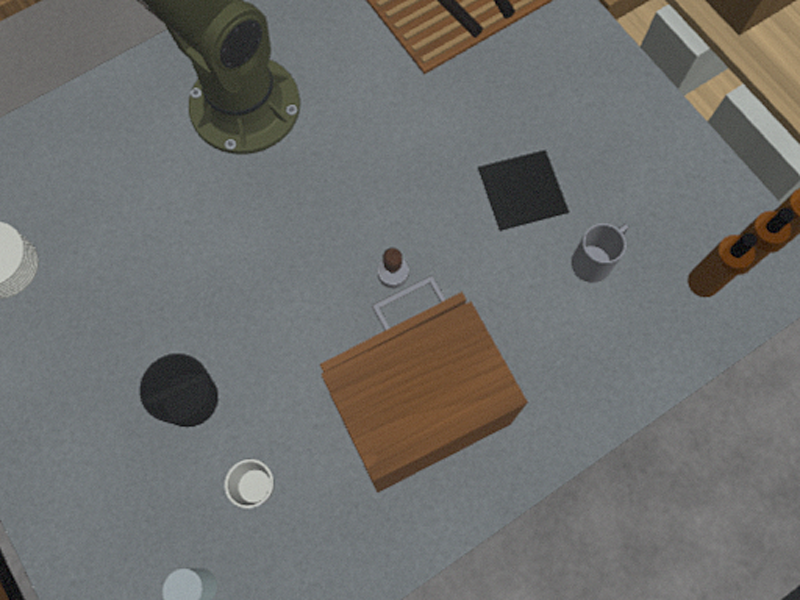

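The top view shows the mat (corners 201,335 / 266,352 / 243,420 / 178,402) and the tamper at (372,370). The cupboard top has corners 357,170 / 503,184 / 495,284 / 347,271, and the handle bar runs 362,314 to 422,317. The jug is at (200,275), left of the mat's far side. The cup and knock box are on the right.

Run:
```python
from h import *
s=.64
def P(f,u,v,z,l): print(f,l,px(f,u*s,v*s,z).round(4))
for u,v in((201,335),(266,352),(243,420),(178,402)):P('t0',u,v,.006,'mat')
for u,v in((480,167),(546,152),(568,212),(501,229)):P('s0',u,v,.006,'mat')
P('t0',372,370,.09,'tampertop');P('t0',372,371,.022,'foot');P('s0',393,256,.09,'tt');P('s0',393,274,.02,'foot')
for u,v in((357,170),(503,184),(495,284),(347,271)):P('t0',u,v,.2,'cup')
for u,v in((526,402),(378,489)):P('s0',u,v,.2,'cup back')
for u,v in((322,366),(465,296)):P('s0',u,v,.2,'door outer')
P('t0',361,314,.18,'bar L');P('t0',422,317,.18,'bar R');P('s0',433,280,.18,'bar L');P('s0',376,306,.18,'bar R')
P('t0',201,272,.1,'jug');P('t0',577,266,.06,'cup')
t=cv2.imread('pics/t0.png')[165:215,212:332];u=cv2.imread('pics/s0.png')[145:250,200:305]
cv2.imwrite('pics/crop.png',np.vstack([cv2.resize(t,(720,300),interpolation=3)]))
cv2.imwrite('pics/crop2.png',cv2.resize(u,(600,600),interpolation=3))
```

```text
t0 mat [0.5473 0.3941 0.006 ]
t0 mat [0.5096 0.2634 0.006 ]
t0 mat [0.3764 0.308  0.006 ]
t0 mat [0.4151 0.4368 0.006 ]
s0 mat [0.379  0.3106 0.006 ]
s0 mat [0.4237 0.4369 0.006 ]
s0 mat [0.5499 0.3946 0.006 ]
s0 mat [0.5079 0.2678 0.006 ]
t0 tampertop [0.4671 0.0473 0.09  ]
t0 foot [0.4658 0.0501 0.022 ]
s0 tt [0.4697 0.05   0.09  ]
s0 foot [0.4752 0.0452 0.02  ]
t0 cup [0.8132 0.0622 0.2   ]
t0 cup [ 0.7825 -0.1921  0.2   ]
t0 cup [ 0.606  -0.1696  0.2   ]
t0 cup [0.6345 0.0821 0.2   ]
s0 cup back [0.8153 0.0636 0.2   ]
s0 cup back [ 0.7996 -0.1914  0.2   ]
s0 door outer [ 0.5984 -0.1626  0.2   ]
s0 door outer [0.6266 0.0839 0.2   ]
t0 bar L [0.5625 0.0607 0.18  ]
t0 bar R [ 0.5546 -0.0443  0.18  ]
s0 bar L [0.571  0.0619 0.18  ]
s0 bar R [ 0.5572 -0.0385  0.18  ]
t0 jug [0.6582 0.3639 0.1   ]
t0 cup [ 0.6606 -0.3601  0.06  ]
```

View pics/crop.png

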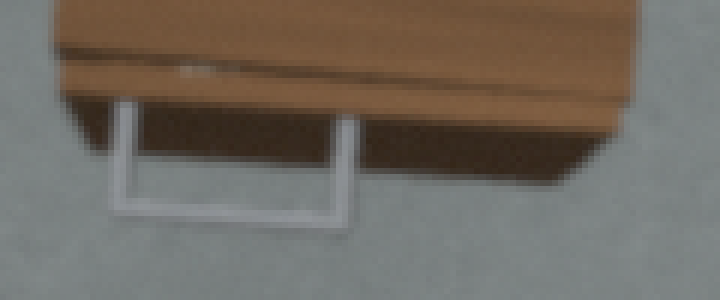

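View pics/crop2.png

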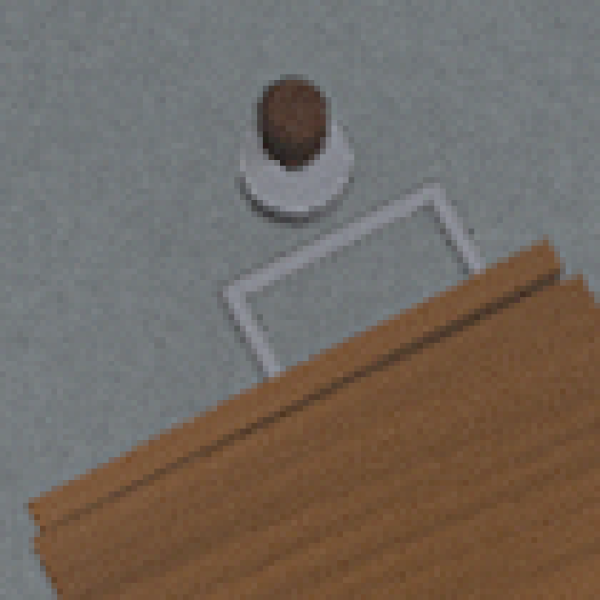

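```bash
cat >> h.py <<'E'
def frame(h,a): # world of door-frame coords; a=yaw of inner normal
    return lambda x,y,z: np.array([h[0]+x*np.cos(a)-y*np.sin(a),h[1]+x*np.sin(a)+y*np.cos(a),z])
E
python3 - <<'E'
from h import *
from scipy.optimize import least_squares
ob=[]
T=lambda u,v:('t0',u/6+212-.4,v/6+165-.4); S=lambda u,v:('s0',u/5.714+200-.4,v/5.714+145-.4)
D=[(T(65,93),-.014,.25,.2),(T(618,133),-.014,0,.2),(T(630,103),0,0,.2),(S(545,240),-.014,.25,.2),(S(30,505),-.014,0,.2),(S(560,268),0,.25,.2),
(T(120,207),-.062,.22,.18),(T(340,220),-.062,.12,.18),(S(435,190),-.062,.22,.18),(S(232,292),-.062,.12,.18)]
def r(p):
    f=frame(p[:2],p[2]);return np.concatenate([proj(c[0],f(x,y,z))-c[1:] for c,x,y,z in D])
q=least_squares(r,[.61,-.17,-.1],loss='soft_l1');print(q.x,np.degrees(q.x[2]));print(r(q.x).reshape(-1,2).round(1))
f=frame(q.x[:2],q.x[2]);print('handle',f(-.062,.17,.18),'behind',f(-.0355,.17,.18))
for u,v in((357,170),(503,184)):print(px('t0',u*.64,v*.64,.2))
E
```

```text
[ 0.60668051 -0.16608614 -0.09921181] -5.684417810678409
[[-1.  -0.3]
 [ 0.6 -0. ]
 [-1.1 -0.2]
 [ 0.6 -0.1]
 [-0.7 -0.2]
 [ 0.7 -0.2]
 [ 0.   0.3]
 [ 0.4  0.8]
 [-0.5  0.6]
 [-0.3  0.5]]
handle [0.56182375 0.00921894 0.18      ] behind [0.58819344 0.00659414 0.18      ]
[0.81317322 0.06223945 0.2       ]
[ 0.78254904 -0.19212541  0.2       ]
```

Emit:
step_arm(
  steps=[1, 35, 50, 0, -4.5, 1, 35, -50, 0, -4.5, 1, 35, -50, 0, -4.5, 1, 35, -50, 0, 0, 1, 35, -50, 0, 0, 1, 35, -50, 0, 0, 1, 30, -50, 0, 0, 1, 0, 0, 0, 0, 1, 0, 0, 0, 0],
)

```text
time_s: 1.23
tool_pos: [0.2584, -0.3148, 0.4049]
tool_rot: [179.9, 0.0, 27.1]
force: [0.3, 0.2, 0.5]
grip_width: 0.0868
grasp_force: 0.0
```

Emit:
step_arm(
  steps=[1, 0, 0, 0, 10.5, 1, 0, 0, 0, 10.5, 1, 0, 0, 0, 6.1, 1, 40, -45, 0, 0, 1, 40, -45, 0, 0, 1, 40, -45, 0, 0, 1, 30, -45, 0, 0, 1, 30, -45, 0, 0, 1, 30, -45, 0, 0, 1, 0, -45, 0, 0, 1, 0, -48, 0, 0, 1, 0, 0, 0, 0],
)

```text
time_s: 2.72
tool_pos: [0.4691, 0.0515, 0.405]
tool_rot: [-179.8, -0.0, 0.3]
force: [-0.0, -0.8, 0.8]
grip_width: 0.0868
grasp_force: 0.0
```

Emit:
step_arm(
  steps=[1, 0, 2, 45, 0, 1, 0, 0, 45, 0, 1, 0, 0, 45, 0, 1, 0, 0, 34, 0, 1, 0, 0, 0, 0, 0, 0, 0, 0, 0, 0, 0, 0, 0, 0, 0, 0, 0, 0, 0, 0, 0, 0, 0, 0, 0, 0, 0, 0, 0],
  grip_force=20,
)

```text
time_s: 3.98
tool_pos: [0.4685, 0.0466, 0.236]
tool_rot: [180.0, -0.0, 0.0]
force: [-0.9, 0.1, -0.5]
grip_width: 0.045
grasp_force: 0.0
```

Run:
```python
from h import *
snap('wrist','w1');snap('scene','s1')
a=cv2.imread('pics/w1.png');b=cv2.imread('pics/s1.png')[120:240,180:300]
cv2.imwrite('pics/c1.png',np.hstack([cv2.resize(a,(400,300)),cv2.resize(b,(300,300),interpolation=3)]))
```

```text
(no output)
```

View pics/c1.png

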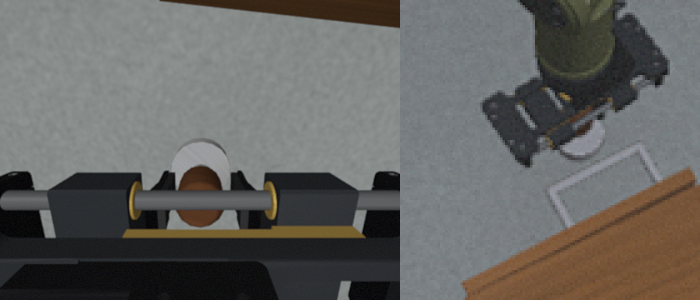

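The wrist view shows the brown handle (200,195) centred between the fingers, which are still closing.

Emit:
step_arm(
  steps=[0, 0, 0, 0, 0, 0, 0, 0, 0, 0, 0, 0, 0, 0, 0, 0, 0, 0, 0, 0, 0, 0, 0, -15, 0, 0, 0, 0, -25, 0, 0, 0, 0, 0, 0],
)

```text
time_s: 4.95
tool_pos: [0.469, 0.0458, 0.2771]
tool_rot: [179.9, -0.2, -0.0]
force: [-0.3, -0.6, -4.7]
grip_width: 0.0332
grasp_force: 20.0
```

Emit:
step_arm(
  steps=[0, 0, -30, 0, 0, 0, -2, -45, 0, 0, 0, -2, -45, 0, 0, 0, -2, -45, 0, 0, 0, 0, -45, 0, 0, 0, 0, -45, 0, 0, 0, 0, -35, 0, 0, 0, 0, -15, 0, 0, 0, 0, 0, 0, 0, 0, 0, 0, 20, 0, 0, 0, 0, 8, 0, 0, 0, 0, 0, 0],
)

```text
time_s: 6.45
tool_pos: [0.4624, 0.3501, 0.2462]
tool_rot: [179.9, 0.1, -0.1]
force: [-0.5, -0.1, -5.0]
grip_width: 0.0334
grasp_force: 20.0
```

Emit:
step_arm(
  steps=[0, 0, 0, 2.5, 0, 0, 0, 0, 2, 0, 0, 0, 0, 0, 0],
)

```text
time_s: 6.82
tool_pos: [0.4623, 0.3516, 0.2433]
tool_rot: [180.0, -0.0, 0.0]
force: [-0.2, 0.1, -3.6]
grip_width: 0.0327
grasp_force: 20.0
```

Emit:
step_arm(
  steps=[0, 0, 0, 1, 0, 0, 0, 0, 0, 0],
)

```text
time_s: 7.08
tool_pos: [0.4623, 0.3516, 0.2422]
tool_rot: [180.0, -0.0, 0.0]
force: [0.7, -0.6, -5.4]
grip_width: 0.0327
grasp_force: 20.0
```

Emit:
step_arm(
  steps=[0, 0, 0, 1, 0, 0, 0, 0, 0, 0, 0, 0, 0, 0, 0],
)

```text
time_s: 7.45
tool_pos: [0.4624, 0.3519, 0.2418]
tool_rot: [-180.0, -0.0, 0.0]
force: [-1.4, -0.6, 2.5]
grip_width: 0.0329
grasp_force: 20.0
```

Emit:
step_arm(
  steps=[1, 0, 0, 0, 0, 1, 0, 0, 0, 0, 1, 0, 0, 0, 0, 1, 0, 0, 0, 0, 1, 0, 0, 0, 0, 1, 0, 0, 0, 0, 1, 0, 0, -10, 0, 1, 0, 0, -40, 0, 1, 0, 0, -50, 0, 1, 0, 0, -50, 0, 1, 0, 0, -20, 0, 1, 0, 0, 0, 0],
)

```text
time_s: 8.95
tool_pos: [0.4624, 0.352, 0.4126]
tool_rot: [-179.9, -0.1, 0.0]
force: [-0.1, -0.0, -0.4]
grip_width: 0.0872
grasp_force: 0.0
```

Run:
```python
from h import *
snap('scene','s2');b=cv2.imread('pics/s2.png')[60:240,180:420]
cv2.imwrite('pics/c2.png',cv2.resize(b,(720,540),interpolation=3))
```

```text
(no output)
```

View pics/c2.png

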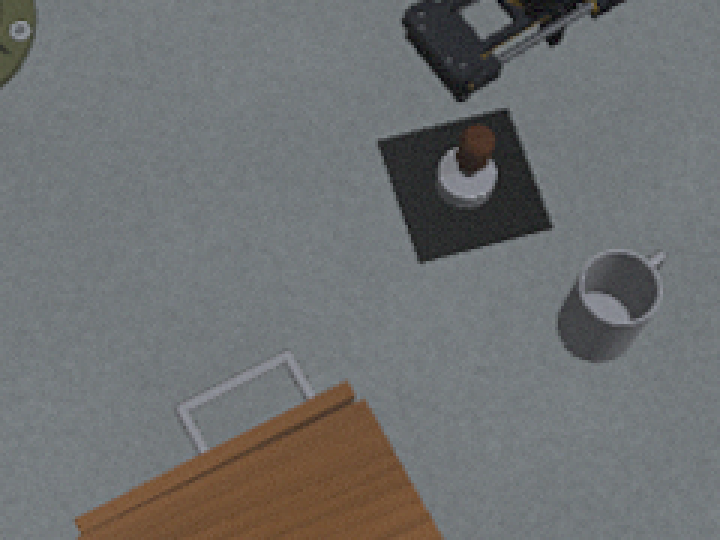

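The tamper stands upright in the middle of the mat, foot at (467,178) in the crop. Next I close the fingers and go behind the bar.

Emit:
step_arm(
  steps=[0, 0, 0, 0, 5.7, 0, 20, 45, 0, 0, 0, 20, 45, 0, 0, 0, 20, 45, 0, 0, 0, 20, 45, 0, 0, 0, 20, 45, 0, 0, 0, 20, 45, 0, 0, 0, 20, 40, 0, 0, 0, 19.5, 21, 0, 0, 0, 0, 0, 0, 0, 0, 0, 0, 0, 0],
)

```text
time_s: 10.38
tool_pos: [0.5877, 0.0075, 0.4097]
tool_rot: [-179.9, 0.2, -5.6]
force: [0.8, -0.0, -0.7]
grip_width: 0.0004
grasp_force: 0.0
```

Run:
```python
from h import *
snap('wrist','w3');snap('scene','s3')
a=cv2.imread('pics/w3.png');b=cv2.imread('pics/s3.png')[120:240,180:300]
cv2.imwrite('pics/c3.png',np.hstack([cv2.resize(a,(400,300)),cv2.resize(b,(300,300),interpolation=3)]))
o=env.get_obs();p=o['tool_pos'];print(p,o['grip_width']);h=(.6067,-.1661);a=-.0992
d=p[:2]-np.array(h);print('door frame x,y',d@[np.cos(a),np.sin(a)],d@[-np.sin(a),np.cos(a)])
```

```text
[0.58764571 0.00820302 0.41062182] 0.00048480305639309946
door frame x,y -0.036223129217554155 0.17155901127629805
```

View pics/c3.png

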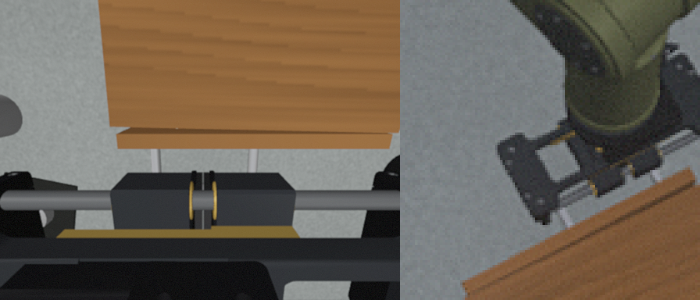

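Emit:
step_arm(
  steps=[0, 0, 0, 25, 0, 0, 0, 0, 20, 0, 0, 0, 0, 15, 0, 0, 0, 0, 12, 0, 0, 0, 0, 0, 0],
)

```text
time_s: 11.1
tool_pos: [0.5881, 0.0064, 0.3383]
tool_rot: [180.0, 0.1, -5.7]
force: [0.1, 0.4, 0.2]
grip_width: 0.0004
grasp_force: 0.0
```

Emit:
step_arm(
  steps=[0, -6, 0, 0, 0, 0, -6, 0, 0, 0, 0, -8, 3, 0, -3, 0, -8, 3, 0, -3, 0, -8, 3, 0, -3, 0, 0, 0, 0, 0],
)

```text
time_s: 11.85
tool_pos: [0.5516, -0.0004, 0.3397]
tool_rot: [179.9, -0.0, 3.3]
force: [-1.0, -0.2, -0.8]
grip_width: 0.0005
grasp_force: 0.0
```

Emit:
step_arm(
  steps=[0, -8, 3, 0, -3, 0, -8, 3, 0, -3, 0, 0, 0, 0, 0],
)

```text
time_s: 12.22
tool_pos: [0.5379, -0.0062, 0.3401]
tool_rot: [-179.9, -0.4, 9.3]
force: [6.9, 3.4, -4.3]
grip_width: 0.0007
grasp_force: 3.6
```

Emit:
step_arm(
  steps=[0, 10, -3, 0, 0, 0, 0, 0, -25, 0, 0, 0, 0, -35, 0, 0, 0, 0, -30, 0, 0, -40, 0, 0, 0, 0, -40, 0, 0, 0, 0, -30, 0, 0, 0, 0, 0, 0, 0, 0],
)

```text
time_s: 13.22
tool_pos: [0.4364, -0.0209, 0.4297]
tool_rot: [179.8, 0.0, 9.2]
force: [0.6, 0.5, -0.4]
grip_width: 0.0001
grasp_force: 0.0
```

Run:
```python
from h import *
snap('scene','s4');snap('top','t4')
b=cv2.imread('pics/s4.png')[120:240,180:300];a=cv2.imread('pics/t4.png')[150:225,212:332]
cv2.imwrite('pics/c4.png',np.hstack([cv2.resize(a,(480,300),interpolation=3),cv2.resize(b,(300,300),interpolation=3)]))
```

```text
(no output)
```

View pics/c4.png

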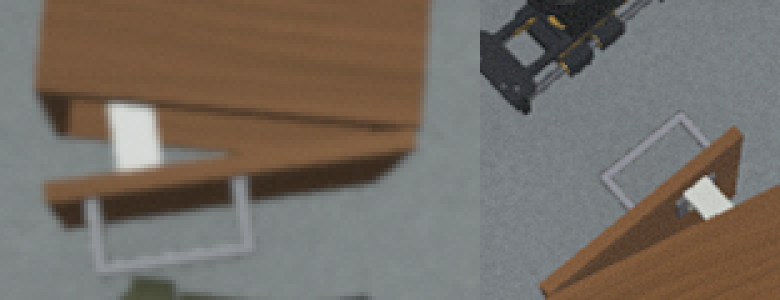

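Run:
```python
from h import *
from scipy.optimize import least_squares
T=lambda u,v:('t4',u/4+212-.4,v/4+150-.4); S=lambda u,v:('s4',(u-480)/2.5+180-.4,v/2.5+120-.4)
D=[(T(44,182),0,.25,.2),(T(48,202),-.014,.25,.2),(S(738,127),-.014,.25,.2),(T(103,268),-.062,.22,.18),(T(249,245),-.062,.12,.18),(S(682,118),-.062,.22,.18),(S(605,180),-.062,.12,.18)]
h=np.array([.6067,-.1661])
def r(p,h=h):
    f=frame(h,p[0]);return np.concatenate([proj(c[0],f(x,y,z))-c[1:] for c,x,y,z in D])
q=least_squares(r,[.16],loss='soft_l1');a=q.x[0];print(a,np.degrees(a));print(r([a]).reshape(-1,2).round(1))
q2=least_squares(lambda p:r(p[2:],p[:2]),[*h,a],loss='soft_l1');print('free',q2.x)
f=frame(h,a);print('catch',f(.024,.185,.173))
for p in(T(118,170),T(160,168),T(108,103),T(155,103)):
    w=px(*p,.173);d=w[:2]-h;print(w.round(4),'door frame',d@[np.cos(a),np.sin(a)],d@[-np.sin(a),np.cos(a)])
for p in(T(36,92),T(416,128)): print('cupfront',px(*p,.2))
```

```text
0.11581670910215344 6.635808628647778
[[-0.3 -0.5]
 [-0.6 -0.3]
 [-0.8 -0.1]
 [-0.3  0.1]
 [ 0.1  0.6]
 [-0.1 -0. ]
 [ 0.2 -0.7]]
free [ 0.60929936 -0.16575017  0.12725907]
catch [0.60916099 0.02043403 0.173     ]
[0.5868 0.0333 0.173 ] door frame 0.0033040883084900622 0.20041036070476417
[0.5875 0.0048 0.173 ] door frame 0.0006657068559974834 0.17192601655647796
[0.6333 0.0392 0.173 ] door frame 0.05011890716956709 0.20089866784484178
[0.6325 0.0071 0.173 ] door frame 0.04564401674801579 0.16904348768925984
cupfront [0.6368525  0.08596869 0.2       ]
cupfront [ 0.606507   -0.16639549  0.2       ]
```

Door is 0.236 rad open. The white tongue sits in the gap at crop (135,135), and its measured edges (170–200 mm from the hinge) fit the given data. I move above it.

Emit:
step_arm(
  steps=[0, 0, 0, 0, 9.2, 0, 40, -10, 0, 0, 0, 45, -11, 0, 0, 0, 45, -10, 0, 0, 0, 42.6, -10.4, 0, 0, 0, 0, 0, 0, 0, 0, 0, 0, 0, 0],
)

```text
time_s: 14.2
tool_pos: [0.6103, 0.0215, 0.4284]
tool_rot: [-179.9, 0.1, 0.2]
force: [-0.0, -1.1, -0.5]
grip_width: 0.0001
grasp_force: 0.0
```

Run:
```python
from h import *
snap('wrist','w5');snap('scene','s5')
a=cv2.imread('pics/w5.png');b=cv2.imread('pics/s5.png')[120:240,180:300]
cv2.imwrite('pics/c5.png',np.hstack([cv2.resize(a,(400,300)),cv2.resize(b,(300,300),interpolation=3)]))
print(env.get_obs()['tool_pos'],env.get_obs()['tool_rot'])
```

```text
[0.60952337 0.02095772 0.42949237] [ 1.79968619e+02 -7.82434204e-03  1.09086284e-01]
```

View pics/c5.png

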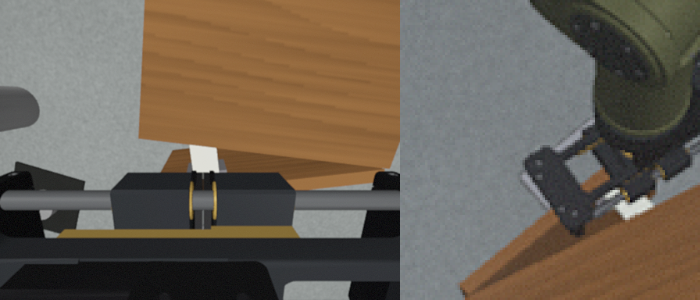

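The fingers (200,205) line up with the white tongue (203,158). I lower into the gap.

Emit:
step_arm(
  steps=[0, 0, 0, 25, 0, 0, 0, 0, 20, 0, 0, 0, 0, 15, 0, 0, 0, 0, 10, 0, 0, 0, 0, 0, 0],
)

```text
time_s: 14.92
tool_pos: [0.6097, 0.0208, 0.3586]
tool_rot: [180.0, 0.1, 0.1]
force: [-0.3, -0.7, -0.0]
grip_width: 0.0002
grasp_force: 0.0
```

Emit:
step_arm(
  steps=[0, 0, 0, 6, 0, 0, 0, 0, 6, 0, 0, 0, 0, 5, 0, 0, 0, 0, 0, 0, 0, 0, 0, 0, 0],
)

```text
time_s: 15.55
tool_pos: [0.6102, 0.0213, 0.3429]
tool_rot: [-180.0, -0.1, 0.1]
force: [0.0, -0.1, 5.3]
grip_width: 0.0005
grasp_force: 2.7
```

Emit:
step_arm(
  steps=[0, 0, 0, 1.5, 0, 0, -7, 2, 0, 0, 0, -7, 2, 0, 0, 0, -8, 1, 0, 0, 0, -8, 1, 0, 0, 0, 0, 0, 0, 0],
)

```text
time_s: 16.3
tool_pos: [0.5796, 0.016, 0.3416]
tool_rot: [-179.9, -0.0, 0.2]
force: [-1.4, 2.5, 5.6]
grip_width: 0.0002
grasp_force: 2.9
```

Emit:
step_arm(
  steps=[0, -8, 1.5, 0, 0, 0, -9, 2, 0, 0, 0, -9, 2.5, 0, 0, 0, -9, 3, 0, 0, 0, -9, 3, 0, 0, 0, -8, 3, 0, 0, 0, 0, 0, 0, 0],
)

```text
time_s: 17.18
tool_pos: [0.5278, -0.0003, 0.3414]
tool_rot: [179.9, -0.0, 0.1]
force: [-0.4, -0.7, 6.2]
grip_width: 0.0004
grasp_force: 2.9
```

Run:
```python
from h import *
snap('top','t6');snap('scene','s6')
b=cv2.imread('pics/s6.png')[110:230,160:300];a=cv2.imread('pics/t6.png')[150:240,202:332]
cv2.imwrite('pics/c6.png',np.hstack([cv2.resize(a,(433,300),interpolation=3),cv2.resize(b,(350,300),interpolation=3)]))
```

```text
(no output)
```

View pics/c6.png

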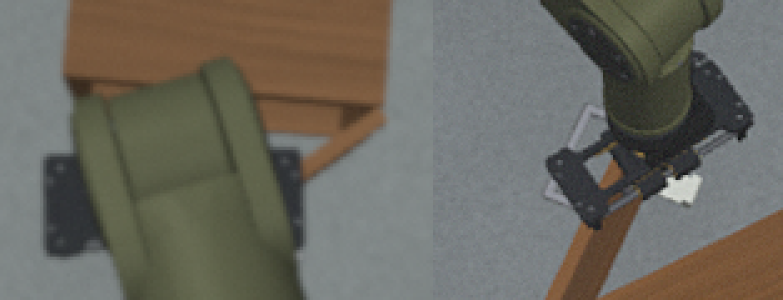

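The door is well past the catch and the tongue is clear of the rail. I lift off the tongue, keep the tips below the door top, and sweep the door open.

Emit:
step_arm(
  steps=[0, 0, 0, -12, 0, 0, 0, 0, -12, 0, 0, -3, 9, 0, 0, 0, -10, 14, 0, 0, 0, -10, 7, 0, 0, 0, -10, 7, 0, 0, 0, -12, 12, 0, 0, 0, -12, 13, 0, 0, 0, 0, 0, 0, 0],
)

```text
time_s: 18.4
tool_pos: [0.4702, -0.0639, 0.3643]
tool_rot: [179.9, 0.1, -0.1]
force: [-0.0, -0.5, -0.6]
grip_width: 0.0006
grasp_force: 0.0
```

Emit:
step_arm(
  steps=[0, -9, 14, 0, 0, 0, -9, 15, 0, 0, 0, -6, 16, 0, 0, 0, -6, 16, 0, 0, 0, -2, 8, 0, 0, 0, -1, 6, 0, 0, 0, 0, 0, 0, 0, 0, 0, 0, 0, 0, 0, 0, -25, 0, 0, 0, 0, -25, -20, 0, 0, 0, -40, -30, 0, 0, 0, -40, 0, 0],
)

```text
time_s: 19.9
tool_pos: [0.4386, -0.004, 0.4165]
tool_rot: [179.9, -0.2, 0.2]
force: [0.5, -0.7, 0.1]
grip_width: 0.0005
grasp_force: 0.0
```

Run:
```python
from h import *
snap('top','t7');snap('scene','s7')
b=cv2.imread('pics/s7.png');a=cv2.imread('pics/t7.png')
cv2.imwrite('pics/c7.png',np.hstack([cv2.resize(a,(400,300),interpolation=3),cv2.resize(b,(400,300),interpolation=3)]))
print(env.get_obs()['tool_pos'],env.get_obs()['force'])
```

```text
[ 0.43819473 -0.00052147  0.41505503] [-0.09733246  0.73401638  0.17993296]
```

View pics/c7.png

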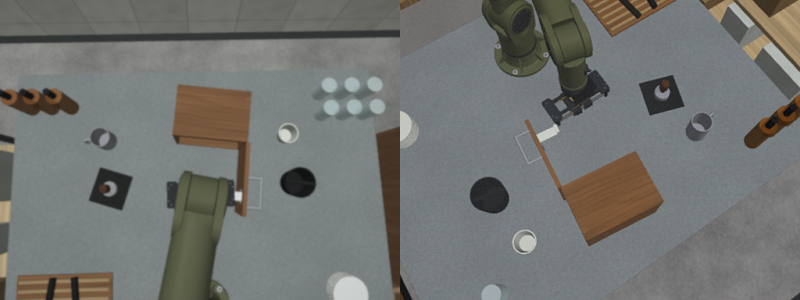

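The door stands square to the cupboard, the tamper is upright on the mat, and the jug and cup are untouched.

Emit:
step_arm(
  steps=[0, 0, -30, -20, 0, 0, 0, -20, -10, 0, 0, 0, 0, 0, 0, 0, 0, 0, 0, 0, 0, 0, 0, 0, 0],
)

```text
time_s: 20.62
tool_pos: [0.4376, 0.0416, 0.4441]
tool_rot: [-180.0, 0.1, 0.0]
force: [-0.1, -0.8, -0.7]
grip_width: -0.0001
grasp_force: 0.0
```

```bash
python3 -c "
from cell import env
print(env.sign_off())"
```

```text
the job is handed in; nothing more can be done
None
```

The job is handed in at about 21 s: the tamper stands on the mat, the door is open about 90°, and the arm touches nothing; sign-off returned no verdict, so this rests on the last pictures and readings.

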